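# Swap the laundry things back onto their own mats

## Robot

A 6-joint arm with a two-finger parallel gripper is mounted at the origin on a cart in front of the work surface, level with it; the furniture and walls round the work are solid. World frame = base frame: x ahead of the robot, y to its left, z up, the work surface at z = 0. Lengths are in m, angles in rad, forces in N, time in s.
With the tool pointing down it reaches from about 0.375 to 0.9 m from the base axis. Payload 3.1 kg.
Tool frame: the origin (TCP) lies on the front face of the gripper's body, between the roots of the fingers; the fingertips stand 73 mm ahead of it and the grasp point (between the pads) lies 54 mm ahead of it (manip.tips_ahead is the distance from the TCP to the fingertips, in m); z points along the fingers, y is the line along which they close (so a half turn about z gives the same grasp; the last joint's range is limited). The gripper opens to 85 mm and grips with 20 to 120 N. Pads are 22 mm wide; open, the fingers measure 114 mm over their backs; the gripper's body (76 mm by 85 mm) begins 54 mm behind the grasp point. The pads swing forward as they close: fully open they stand 13 mm farther back than shut.
Start: joints at [0.623, 0.527, 1.433, -0, 1.181, -0.178], TCP at [0.435, 0.449, 0.304] pointing down, gripper open.
Joint ranges: [-3.08, 3.08], [-0.75, 2.2], [0.22, 2.44], [-1.43, 4.57], [0, 2.65], [-2.85, 2.85]. Speed limits (rad/s): [2.79, 2.79, 3.14, 3.14, 3.14, 3.14].

## Interface

Orientations are given as a unit quaternion [x, y, z, w].
In Python, from station import sense, eyes, workorder, manip gives the robot as it stands.
- The arm moves only by the shell command python3 -m inch 'ROWS' [OPENING] [FORCE]. ROWS is JSON, a list of rows, each an object of numbers: "dx", "dy", "dz": the shift along the tool's x, y, z in cm; "wx", "wy", "wz": the turn, a rotation vector about the tool's x, y, z in degrees. In form: [{"dx": .., "dy": .., "dz": .., "wx": .., "wy": .., "wz": ..}, ...]. A call has 1 to 10 rows; each row shifts and turns the commanded pose from where the row before left it, along the tool's axes as they then stand; what a row does not reach is not made up. A row lasts 1/8 s, in which the tool goes at most 62.5 mm and 10.7 degrees, less where a joint would pass 70% of its speed; a pose out of reach is approached as far as the arm can. A call with a gripper value outside its range is refused whole. OPENING is the opening, from 0 (shut) to 1 (fully open), set as the call begins (- or left out, the last holds). The fingers move at their own pace and stop on an object; FORCE is the grip in N (left out, the last holds). Time passes only in rows, so rows that do not move let the fingers close. It gives the time, the measured TCP pose, the force, the opening and the grip force at its end, in the units of the state.
- sense(): the state, without advancing time (a new reading comes with each control period).
- eyes.snapshot(name): name is "side" or "top" or "wrist"; returns the picture (384x512x3 uint8, red, green, blue); there is no depth.
- eyes.camera_params(name): a dict with "fx", "fy", "cx", "cy" (pixels), "D" ([k1, k2, p1, p2, k3] as OpenCV has them; the pictures are not rectified), "rvec" (rotation vector, rad) and "tvec" (3), from world to camera coordinates, as OpenCV has them. Camera axes: x right, y down, z forward; pixel columns grow to the right and rows downward; lengths in m; the calibration is good to about 2 mm. A picture is of the moment at which its call begins: read the wrist's pose just before it. camera_params takes no time and is no camera call; for the wrist camera it gives the pose at the moment of the call.
- workorder.sign_off(): hands the job in; it is judged then, once.
The state is a dict: "t": time; "q": joint angles; "qd": joint speeds; "tau": joint torques, N m; "tcp_pos": TCP position; "tool_rot": TCP orientation; "force": force on the tool from outside, world axes, zero at the start; "ft_torque": the same for the moment, N m; "finger_gap": opening from 0.0 (shut) to 1.0 (fully open); "gripper_force": force on a finger pad.
Only numpy, scipy, OpenCV 4.12 (cv2) and the standard library are available. Lean on these libraries where they do the work, as an engineer would, in place of code of your own. Each camera call takes 0.05 s, during which the arm holds its last target. There are 200 camera calls.

## Task

Four things on the worktop have been put on each other's cork mats. Move them round so that the dropper bottle stands in the middle of the round mat, the dosing cup in the middle of the square mat, the tape roll lies flat in the middle of the triangular mat and the transit bolt lies in the middle of the oblong mat, along its length. The empty hexagonal mat is free as a stopover; keep bottle and cup upright, and leave the tin, keys and pen where they are.

Things in the scene. Friction and masses are not known exactly. Their poses are not given: they have to be found in the camera images.
- dropper_bottle_c (a point): Amber dropper bottle with a black rubber bulb, upright, 102 mm tall; round body of 33 mm diameter up to 70 mm above its foot, narrower neck and bulb above. The point is on its axis, half-way up (51 mm above its foot); z along the axis. Best gripped on the upper part of the body, 55 to 65 mm above the foot, from any side.
- cup_c (a point): Pale grey-white round dosing cup, open at the top, 66 mm greatest diameter (between 19 and 45 mm up), 50 mm tall. The point is on its axis, half-way up (25 mm above its foot); z up to the mouth. Stiff enough to be gripped across its whole width from any side.
- tape_roll_c (a point): Roll of black tape lying flat, 58 mm across, 19 mm high. The point is at its centre, half-way up; z along its axis. Gripped across its whole width from any side.
- transit_bolt_c (a point): Grey steel bolt with flanged spacer and black collar (a washing-machine transit bolt) lying down, 90 mm long along its own y, up to 27 mm wide along its own x (the fingers meet it at about 20 mm), 27 mm high. It does not roll. The point is half-way along it and half-way up, 13.5 mm above what it lies on. Gripped across its width in the middle.
- mat_round: Flat cork mat, 4 mm thick, fixed to the worktop; origin on its underside at its centre, z up. Round, 96 mm diameter. The dropper bottle's mat.
- mat_square: Flat cork mat, 4 mm thick, fixed to the worktop; origin on its underside at its centre, z up. Square, 90 mm sides along its x and y. The cup's mat.
- mat_triangle: Flat cork mat, 4 mm thick, fixed to the worktop; origin on its underside at its centre, z up. Equilateral triangle, corners about 66 mm and sides about 33 mm from the centre. The tape's mat.
- mat_oblong: Flat cork mat, 4 mm thick, fixed to the worktop; origin on its underside at its centre, z up. Oblong, 60 mm along its x and 124 mm along its y. The bolt's mat.
- mat_hexagon: Flat cork mat, 4 mm thick, fixed to the worktop; origin on its underside at its centre, z up. Regular hexagon, about 100 mm over its corners. The spare mat, empty at the start.
- tin: Bystander: grey tin box with its lid shut, 70 x 114 x 37 mm, to the right of the mats; origin under its centre.
- keys: Bystander: bunch of keys lying flat, about 110 x 121 x 8 mm, to the left of the mats; origin under its centre.
- pen: Bystander: blue pen, 145 mm long, 9 mm high, near the right front edge; origin under its centre.
Mind the look-alikes: they are no part of the job. Leave any black look-alike of the mat_square alone.

How it is judged:
By the outcome, as a careful person would: the job done as asked, in the order asked, and still so for the second after the job is handed in, with the robot touching nothing.
It also fails if it takes over 133 s, if anything falls off the work surface, if the arm or the gripper's body presses on something with over 40 N, if the wrist force passes 120 N, or if a joint passes its speed limit or range.

## Working session

There is one attempt and no reset: what is moved stays moved. The work goes in short steps, Python scripts to look and compute and a shell command to move; the robot and the scene stay as the last step left them, time stands still between calls to the robot, and variables do not carry over. Pictures are saved under pics/ and viewed, at most 14 in all, crops included, and the job is handed in when it is done.

```bash
mkdir -p pics; ls; python3 - <<'E'
from station import sense, eyes, manip
import cv2
for n in("top","side"):
    cv2.imwrite(f"pics/{n}0.png",cv2.resize(eyes.snapshot(n)[:,:,::-1],(800,600),interpolation=cv2.INTER_CUBIC))
s=sense();print(s["t"],s["tcp_pos"],s["tool_rot"],manip.tips_ahead);print(eyes.camera_params("top"))
E
```

```text
pics
0.1 [0.43455781 0.4485056  0.30302998] [ 3.75474158e-01  9.26832335e-01 -8.29328207e-04 -5.39632756e-04] 0.0726
{'fx': 487.9455804289704, 'fy': 487.9455804289704, 'cx': 259.43855250046465, 'cy': 193.31800563539448, 'D': array([-0.0610597,  0.       ,  0.       ,  0.       ,  0.       ]), 'rvec': array([ 1.59722902, -2.16434249,  0.68517343]), 'tvec': array([0.08564744, 0.43303319, 1.63906636])}
```

View pics/top0.png

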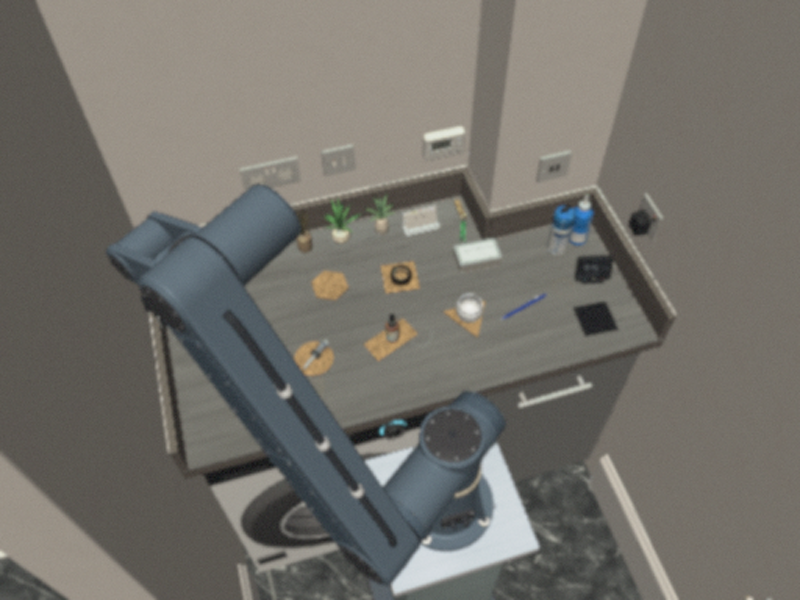

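View pics/side0.png

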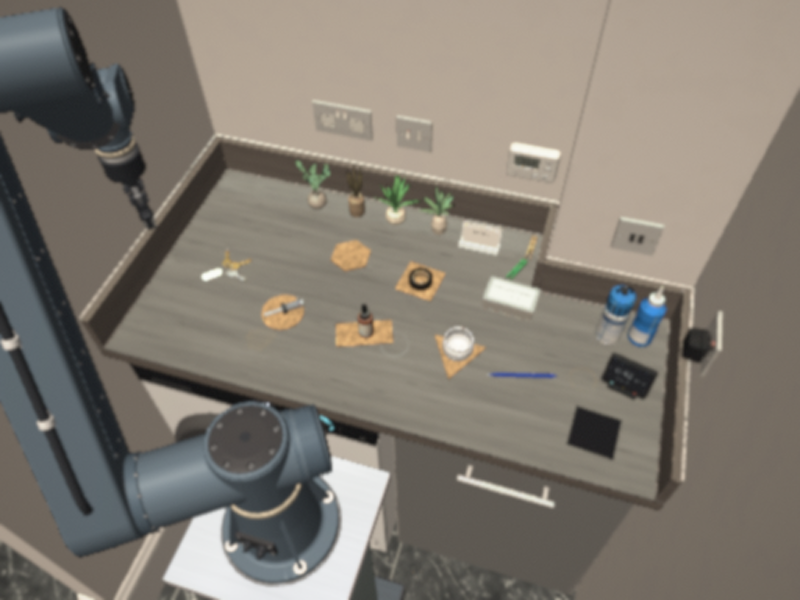

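Top view (800x600 pixels):
- The hexagonal mat, at (330,285), is empty.
- The square cork mat, at (400,277), holds the tape.
- The oblong mat, at (390,337), holds the bottle.
- The triangular mat, at (465,313), holds the cup.
- The round mat, at (314,358), holds the bolt.

There are two candidates for mat_square: the cork one at (400,277) and the black one at (596,318). The cork one fits, and the black one is the look-alike.

```bash
cat > h.py <<'E'
import numpy as np, cv2
from station import sense, eyes
from scipy.spatial.transform import Rotation as R
def cam(n):
    p=eyes.camera_params(n); K=np.array([[p["fx"],0,p["cx"]],[0,p["fy"],p["cy"]],[0,0,1]])
    return K,p["D"],R.from_rotvec(p["rvec"]).as_matrix(),p["tvec"]
def back(px,z,c):
    K,D,M,t=c
    u=cv2.undistortPoints(np.float64(px).reshape(-1,1,2),K,D).reshape(-1,2)
    d=np.c_[u,np.ones(len(u))]@M; o=-M.T@t
    return (o+d*((z-o[2])/d[:,2])[:,None])[:,:2]
def proj(P,c): return cv2.projectPoints(np.float64(P).reshape(-1,1,3),cv2.Rodrigues(c[2])[0],c[3],c[0],c[1])[0].reshape(-1,2)
def cork(im):
    h=cv2.cvtColor(im,cv2.COLOR_RGB2HSV)
    m=cv2.inRange(h,(8,90,90),(24,255,255))
    return m
def rect(im,c,z,x0,x1,y0,y1,s):
    """world-aligned orthophoto at height z; s px/m; up=+x, left=+y"""
    xs=np.arange(x1,x0,-1/s); ys=np.arange(y1,y0,-1/s)
    Y,X=np.meshgrid(ys,xs); uv=proj(np.stack([X,Y,0*X+z],-1),c).reshape(*X.shape,2).astype(np.float32)
    return cv2.remap(im,uv[...,0],uv[...,1],cv2.INTER_CUBIC)
def mats(n):
    c=cam(n); im=eyes.snapshot(n); 
    for k in cv2.findContours(cork(im),cv2.RETR_EXTERNAL,cv2.CHAIN_APPROX_NONE)[0]:
        if cv2.contourArea(k)<(150 if n!="wrist" else 800): continue
        w=back(k,.004,c).astype(np.float32); r=cv2.minAreaRect(cv2.convexHull(w*1000))
        print(n,k.reshape(-1,2).mean(0).round(),"ctr",np.round(r[0],1),"size",np.round(r[1],1),"ang",round(r[2],1),"area cm2",round(cv2.contourArea(w*100),1))
    return im,c
E
python3 - <<'E'
from h import *
mats("top");mats("side")
print(R.from_quat(sense()["tool_rot"]).as_matrix().round(3))
p=eyes.camera_params("wrist");print(p["fx"]); c=cam("wrist");print(-c[2].T@c[3],c[2].round(2))
E
```

```text
top [204. 233.] ctr [416.3 175.7] size [41.3 87.4] ang 34.5 area cm2 24.9
top [250. 216.] ctr [439.6  -2.6] size [ 66.8 119.7] ang 22.5 area cm2 50.2
top [211. 182.] ctr [642.9  99.6] size [86.4 80.8] ang 72.7 area cm2 54.4
top [256. 177.] ctr [612.1 -82.1] size [86.3 86.8] ang 82.4 area cm2 67.1
side [291. 227.] ctr [ 449.4 -202.9] size [ 93.  106.4] ang 59.7 area cm2 19.8
side [233. 212.] ctr [442.   -6.1] size [ 75.2 122.7] ang 22.4 area cm2 72.1
side [181. 204.] ctr [417.7 173.5] size [48.6 89.4] ang 32.9 area cm2 30.2
side [269. 180.] ctr [612.3 -85.1] size [89.9 90.3] ang 82.8 area cm2 74.2
side [224. 163.] ctr [641.7  96.5] size [93.8 85.5] ang 4.6 area cm2 60.4
[[-0.718  0.696 -0.001]
 [ 0.696  0.718 -0.001]
 [ 0.    -0.001 -1.   ]]
279.2761417968512
[0.38762683 0.49399288 0.37184705] [[ 0.7   0.72 -0.  ]
 [ 0.69 -0.67  0.26]
 [ 0.19 -0.18 -0.97]]
```

```bash
python3 -m inch '[{"dx":-4,"dy":-3.8},{"dx":-4,"dy":-3.8},{"dx":-4,"dy":-3.8},{"dx":-4,"dy":-3.8},{"dx":-4,"dy":-3.8},{"dx":-4,"dy":-3.8},{"dx":-4,"dy":-3.8}]' 1 && python3 -m inch '[{"wz":-8.8},{"wz":-8.8},{"wz":-8.8},{"wz":-8.8},{"wz":-8.8},{},{}]'
python3 - <<'E'
from h import *
im,c=mats("wrist"); np.save("w1.npy",im)
cv2.imwrite("pics/w1.png",cv2.resize(im[:,:,::-1],(800,600),interpolation=cv2.INTER_CUBIC))
s=sense();print(s["tcp_pos"],R.from_quat(s["tool_rot"]).as_matrix().round(3))
E
```

```text
[0.43476305 0.44863978 0.30341641] [[-0.718  0.696 -0.001]
 [ 0.696  0.718 -0.001]
 [ 0.    -0.001 -1.   ]]invalid input at $[0]: expected keys dx, dy, dz, wx, wy, wz
```

View pics/w1.png

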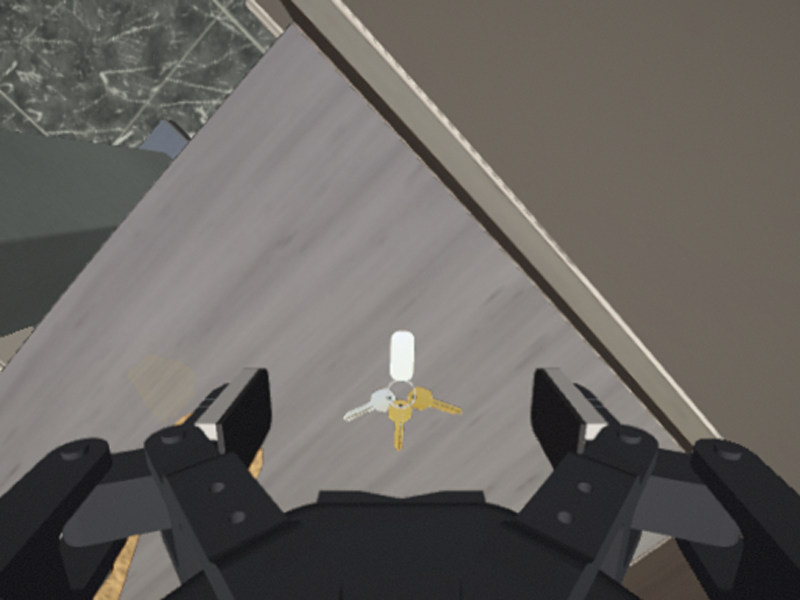

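The first call was refused because every row needs all six keys. This picture, taken from the start pose, shows the keys directly below the gripper at (400,400).

```bash
python3 -m inch '[{"dx":-4.8,"dy":-2.3,"dz":-1.1,"wx":0,"wy":0,"wz":0},{"dx":-4.8,"dy":-2.3,"dz":-1.1,"wx":0,"wy":0,"wz":0},{"dx":-4.8,"dy":-2.3,"dz":-1.1,"wx":0,"wy":0,"wz":0},{"dx":-4.8,"dy":-2.3,"dz":-1.1,"wx":0,"wy":0,"wz":0},{"dx":-4.8,"dy":-2.3,"dz":-1.1,"wx":0,"wy":0,"wz":0},{"dx":-4.8,"dy":-2.3,"dz":-1.1,"wx":0,"wy":0,"wz":0},{"dx":-4.8,"dy":-2.3,"dz":-1.1,"wx":0,"wy":0,"wz":0},{"dx":-4.8,"dy":-2.3,"dz":-1.1,"wx":0,"wy":0,"wz":0},{"dx":-4.8,"dy":-2.3,"dz":-1.1,"wx":0,"wy":0,"wz":0}]' 1 && python3 -m inch '[{"dx":0,"dy":0,"dz":0,"wx":0,"wy":0,"wz":-8.8},{"dx":0,"dy":0,"dz":0,"wx":0,"wy":0,"wz":-8.8},{"dx":0,"dy":0,"dz":0,"wx":0,"wy":0,"wz":-8.8},{"dx":0,"dy":0,"dz":0,"wx":0,"wy":0,"wz":-8.8},{"dx":0,"dy":0,"dz":0,"wx":0,"wy":0,"wz":-8.8},{"dx":0,"dy":0,"dz":0,"wx":0,"wy":0,"wz":0},{"dx":0,"dy":0,"dz":0,"wx":0,"wy":0,"wz":0}]'
python3 - <<'E'
from h import *
im,c=mats("wrist"); np.save("w2.npy",im); np.savez("c2.npz",*c)
cv2.imwrite("pics/w2.png",cv2.resize(im[:,:,::-1],(800,600),interpolation=cv2.INTER_CUBIC))
s=sense();print(s["tcp_pos"],R.from_quat(s["tool_rot"]).as_matrix().round(3))
E
```

```text
t: 1.38
tcp_pos: [0.6014, -0.0022, 0.4032]
tool_rot: [0.376, 0.927, 0.0, -0.0]
force: [-0.2, -0.5, 0.2]
finger_gap: 0.998
gripper_force: 0.0
t: 2.25
tcp_pos: [0.601, -0.0005, 0.4028]
tool_rot: [0.002, 1.0, 0.0, -0.0]
force: [0.4, 0.3, 1.8]
finger_gap: 1.001
gripper_force: 0.0
wrist [313. 184.] ctr [642.8  96.9] size [95.8 85.7] ang 4.6 area cm2 61.3
wrist [207. 168.] ctr [615.5 -84.1] size [89.5 89.1] ang 82.8 area cm2 76.3
wrist [374.  57.] ctr [441.1 185.7] size [93.3 93.5] ang 44.6 area cm2 52.3
wrist [252.  54.] ctr [439.3  -7.6] size [ 59.7 122.9] ang 21.5 area cm2 63.6
[ 6.01025528e-01 -4.71264698e-04  4.02846181e-01] [[-1.     0.004 -0.   ]
 [ 0.004  1.     0.   ]
 [ 0.     0.    -1.   ]]
```

View pics/w2.png

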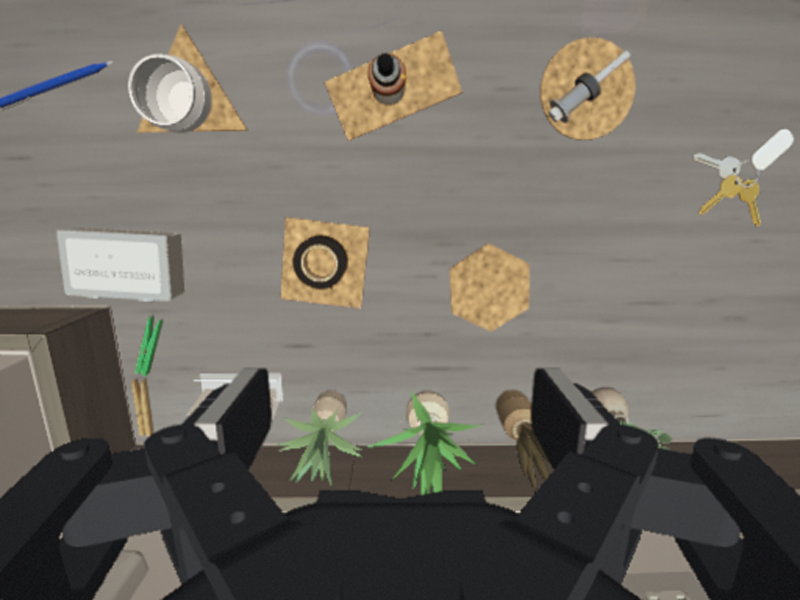

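The overview shows everything. In 800x600 pixels:
- Cup rim centre near (169,92), on the triangular mat with corners (182,25), (246,130) and (137,131).
- Bottle bulb at (386,65), on the oblong mat.
- Bolt from (557,115) to (630,55), on the round mat.
- Tape at (320,262), on the square mat.
- Hexagonal mat at (490,286), empty.

```bash
python3 - <<'E'
from h import *
im=np.load("w2.npy"); f=np.load("c2.npz"); c=[f[k] for k in f.files]
b=lambda p,z: back(np.float64(p)/1.5625,z,c)
t=b([[182,25],[246,130],[137,131]],.004);print("tri",t.round(4),t.mean(0),[np.linalg.norm(t[i]-t[i-1]) for i in range(3)])
e=b([[630,55],[555,117]],.0175);d=e[0]-e[1];print("bolt",e.round(4),e.mean(0),np.linalg.norm(d),np.degrees(np.arctan2(*d[::-1])))
print("cup",b([[129,92],[210,92],[169,54],[169,131]],.052).round(4))
print("bottle",b([[386,65]],.104), "foot?",b([[388,103]],.004))
print("tape",b([[292,262],[348,262],[320,235],[320,290]],.021).round(4))
o=cv2.resize(im[0:110,330:420][:,:,::-1],None,fx=6,fy=5.4,interpolation=cv2.INTER_CUBIC);a=cv2.resize(im[0:110,60:185][:,:,::-1],None,fx=2,fy=2)
cv2.imwrite("pics/bolt.png",o)
E
```

```text
tri [[ 0.3808 -0.2114]
 [ 0.4786 -0.1565]
 [ 0.4775 -0.2694]] [ 0.44564597 -0.21246149] [np.float64(0.11269965972799699), np.float64(0.11213570774119021), np.float64(0.11288352994516695)]
bolt [[0.4128 0.2191]
 [0.4694 0.1508]] [0.44111962 0.18498981] 0.08872685177577622 129.660158082635
cup [[ 0.45   -0.2445]
 [ 0.4517 -0.1703]
 [ 0.4196 -0.204 ]
 [ 0.4841 -0.2118]]
bottle [[ 0.44447371 -0.01110747]] foot? [[ 0.45454069 -0.01245611]]
tape [[ 0.6112 -0.114 ]
 [ 0.6115 -0.0554]
 [ 0.5833 -0.0833]
 [ 0.6414 -0.0862]]
```

View pics/bolt.png

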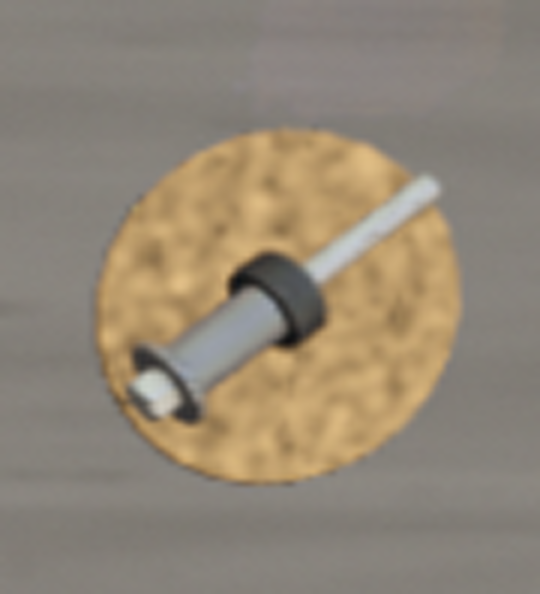

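Bolt: length 89 mm (given 90), centre (0.441,0.185), axis 129.7°. The triangle's sides come out at 112–113 mm, close to the expected 114. Going for the bolt.

```bash
python3 -m inch '[{"dx":2.7,"dy":3.1,"dz":3.7,"wx":0,"wy":0,"wz":0},{"dx":2.7,"dy":3.1,"dz":3.7,"wx":0,"wy":0,"wz":0},{"dx":2.7,"dy":3.1,"dz":3.7,"wx":0,"wy":0,"wz":0},{"dx":2.7,"dy":3.1,"dz":3.7,"wx":0,"wy":0,"wz":0},{"dx":2.7,"dy":3.1,"dz":3.7,"wx":0,"wy":0,"wz":0},{"dx":2.6,"dy":3.1,"dz":3.7,"wx":0,"wy":0,"wz":0}]' 1 && python3 -m inch '[{"dx":0,"dy":0,"dz":0,"wx":0,"wy":0,"wz":10},{"dx":0,"dy":0,"dz":0,"wx":0,"wy":0,"wz":10},{"dx":0,"dy":0,"dz":0,"wx":0,"wy":0,"wz":10},{"dx":0,"dy":0,"dz":0,"wx":0,"wy":0,"wz":10},{"dx":0,"dy":0,"dz":0,"wx":0,"wy":0,"wz":10},{"dx":0,"dy":0,"dz":0,"wx":0,"wy":0,"wz":0},{"dx":0,"dy":0,"dz":0,"wx":0,"wy":0,"wz":0}]'
python3 - <<'E'
from h import *
im=eyes.snapshot("wrist"); c=cam("wrist")
o=rect(im,c,.0175,.34,.54,.08,.29,2500)
cv2.imwrite("pics/b2.png",o[:,:,::-1]);print(o.shape)
s=sense();print(s["tcp_pos"],R.from_quat(s["tool_rot"]).as_matrix().round(3))
E
```

```text
t: 3.05
tcp_pos: [0.44, 0.1867, 0.1803]
tool_rot: [0.002, 1.0, 0.0, 0.001]
force: [0.7, 0.8, -0.3]
finger_gap: 0.999
gripper_force: 0.0
t: 3.92
tcp_pos: [0.4406, 0.1858, 0.181]
tool_rot: [0.423, 0.906, 0.0, 0.0]
force: [0.6, 0.6, -0.0]
finger_gap: 1.0
gripper_force: 0.0
(500, 525, 3)
[0.44054673 0.18581995 0.18097493] [[-0.643  0.766  0.   ]
 [ 0.766  0.643  0.   ]
 [-0.     0.    -1.   ]]
```

View pics/b2.png

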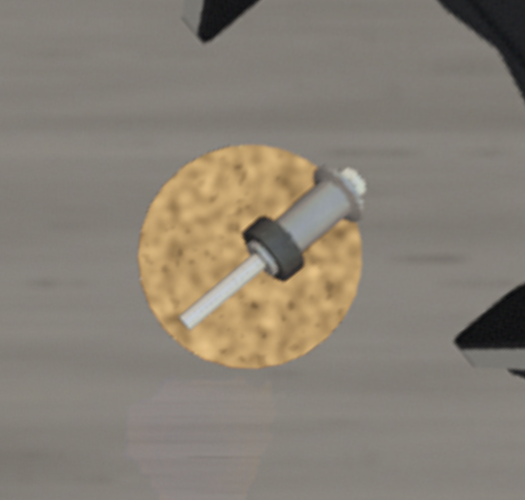

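The rectified close-up has the bolt centred at about (0.440,0.181), axis 129.5°. I'll correct slightly and grip.

```bash
python3 -c "
from h import *
mats('wrist')" ; python3 -m inch '[{"dx":-0.3,"dy":-0.2,"dz":3.4,"wx":0,"wy":0,"wz":0},{"dx":0,"dy":0,"dz":3.4,"wx":0,"wy":0,"wz":0},{"dx":0,"dy":0,"dz":2.5,"wx":0,"wy":0,"wz":0},{"dx":0,"dy":0,"dz":1.0,"wx":0,"wy":0,"wz":0},{"dx":0,"dy":0,"dz":0,"wx":0,"wy":0,"wz":0}]' 1 && python3 -m inch '[{"dx":0,"dy":0,"dz":0,"wx":0,"wy":0,"wz":0},{"dx":0,"dy":0,"dz":0,"wx":0,"wy":0,"wz":0},{"dx":0,"dy":0,"dz":0,"wx":0,"wy":0,"wz":0},{"dx":0,"dy":0,"dz":0,"wx":0,"wy":0,"wz":0},{"dx":0,"dy":0,"dz":0,"wx":0,"wy":0,"wz":0},{"dx":0,"dy":0,"dz":0,"wx":0,"wy":0,"wz":0}]' 0 40
```

```text
wrist [256. 187.] ctr [439.2 188.9] size [93.8 91.3] ang 34.4 area cm2 54.6
wrist [472. 122.] ctr [542.5 354.9] size [68.4 44.1] ang 83.3 area cm2 9.3
t: 4.65
tcp_pos: [0.4407, 0.1822, 0.0776]
tool_rot: [0.423, 0.906, -0.0, -0.0]
force: [-0.8, -0.2, 0.3]
finger_gap: 0.998
gripper_force: 0.0
t: 5.4
tcp_pos: [0.441, 0.1823, 0.0785]
tool_rot: [0.423, 0.906, 0.0, 0.0]
force: [0.2, 0.4, 5.1]
finger_gap: 0.224
gripper_force: 40.6
```

```bash
python3 -m inch '[{"dx":0,"dy":0,"dz":-3,"wx":0,"wy":0,"wz":0},{"dx":0,"dy":0,"dz":-3,"wx":0,"wy":0,"wz":0},{"dx":-4.9,"dy":2.5,"dz":0,"wx":0,"wy":0,"wz":0},{"dx":-4.9,"dy":2.5,"dz":0,"wx":0,"wy":0,"wz":0},{"dx":-4.9,"dy":2.5,"dz":0,"wx":0,"wy":0,"wz":0},{"dx":-4.8,"dy":2.5,"dz":0,"wx":0,"wy":0,"wz":0},{"dx":0,"dy":0,"dz":0,"wx":0,"wy":0,"wz":0},{"dx":0,"dy":0,"dz":3.5,"wx":0,"wy":0,"wz":0},{"dx":0,"dy":0,"dz":1.8,"wx":0,"wy":0,"wz":0},{"dx":0,"dy":0,"dz":0.6,"wx":0,"wy":0,"wz":0}]' && python3 -m inch '[{"dx":0,"dy":0,"dz":0,"wx":0,"wy":0,"wz":0},{"dx":0,"dy":0,"dz":0,"wx":0,"wy":0,"wz":0},{"dx":0,"dy":0,"dz":0,"wx":0,"wy":0,"wz":0}]'
```

```text
t: 6.65
tcp_pos: [0.6399, 0.0972, 0.0785]
tool_rot: [0.423, 0.906, -0.002, -0.003]
force: [-10.4, -0.4, 28.0]
finger_gap: 0.223
gripper_force: 43.6
t: 7.02
tcp_pos: [0.6427, 0.0969, 0.0792]
tool_rot: [0.423, 0.906, 0.0, 0.0]
force: [-0.7, -1.1, -0.7]
finger_gap: 0.219
gripper_force: 39.8
```

```bash
python3 -m inch '[{"dx":0,"dy":0,"dz":0,"wx":0,"wy":0,"wz":0},{"dx":0,"dy":0,"dz":0,"wx":0,"wy":0,"wz":0},{"dx":0,"dy":0,"dz":0,"wx":0,"wy":0,"wz":0},{"dx":0,"dy":0,"dz":-6,"wx":0,"wy":0,"wz":0},{"dx":0,"dy":0,"dz":-6,"wx":0,"wy":0,"wz":0},{"dx":0,"dy":0,"dz":-6,"wx":0,"wy":0,"wz":0}]' 1 && python3 -m inch '[{"dx":1.1,"dy":-5.5,"dz":0,"wx":0,"wy":0,"wz":0},{"dx":1.1,"dy":-5.5,"dz":0,"wx":0,"wy":0,"wz":0},{"dx":1.1,"dy":-5.6,"dz":0,"wx":0,"wy":0,"wz":0},{"dx":1.2,"dy":-5.6,"dz":0,"wx":0,"wy":0,"wz":0},{"dx":0,"dy":0,"dz":0,"wx":0,"wy":0,"wz":0},{"dx":0,"dy":0,"dz":0,"wx":0,"wy":0,"wz":0}]'
python3 - <<'E'
from h import *
im,c=mats("wrist")
s=sense();print(s["tcp_pos"])
a=rect(im,c,.104,.36,.54,-.1,.08,2200);b=rect(im,c,.074,.36,.54,-.1,.08,2200)
cv2.imwrite("pics/bt.png",np.hstack([a,b])[:,:,::-1]);print(a.shape)
E
```

```text
t: 7.78
tcp_pos: [0.6424, 0.0967, 0.2604]
tool_rot: [0.424, 0.906, -0.0, -0.0]
force: [1.3, -0.3, -0.5]
finger_gap: 1.0
gripper_force: 0.0
t: 8.52
tcp_pos: [0.4442, -0.0115, 0.2594]
tool_rot: [0.424, 0.906, 0.0, 0.001]
force: [0.5, -0.3, 0.1]
finger_gap: 1.001
gripper_force: 0.0
wrist [318. 293.] ctr [614.3 -83.6] size [89.6 90.8] ang 82.6 area cm2 33.9
wrist [437. 207.] ctr [642.1  96.9] size [99.4 85.8] ang 3.7 area cm2 46.6
wrist [255. 167.] ctr [438.1  -7.1] size [ 59.5 122.5] ang 21.6 area cm2 70.5
wrist [372.  35.] ctr [444.9 180.2] size [94.8 78.9] ang 41.2 area cm2 62.0
[ 0.44477785 -0.01137593  0.25939499]
(397, 396, 3)
```

View pics/bt.png

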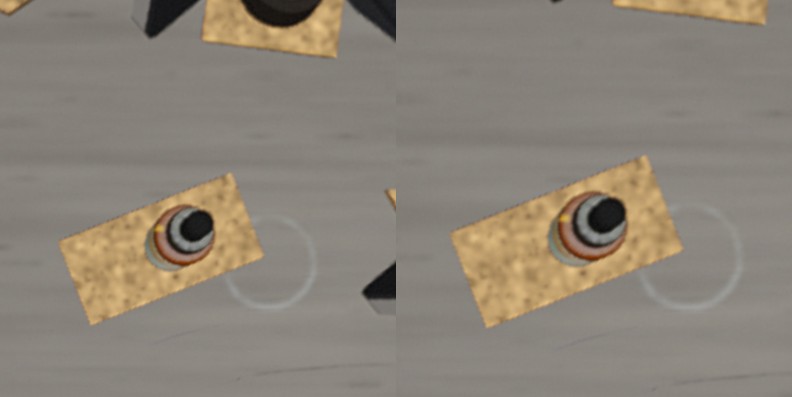

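The rectified picture puts the bulb and the body both at (0.438,-0.009), which agree. I'll correct and grip the bottle.

```bash
python3 -m inch '[{"dx":0.6,"dy":-0.3,"dz":0,"wx":0,"wy":0,"wz":0},{"dx":0,"dy":0,"dz":4,"wx":0,"wy":0,"wz":0},{"dx":0,"dy":0,"dz":4,"wx":0,"wy":0,"wz":0},{"dx":0,"dy":0,"dz":4,"wx":0,"wy":0,"wz":0},{"dx":0,"dy":0,"dz":2.3,"wx":0,"wy":0,"wz":0},{"dx":0,"dy":0,"dz":0,"wx":0,"wy":0,"wz":0}]' 1 && python3 -m inch '[{"dx":0,"dy":0,"dz":0,"wx":0,"wy":0,"wz":0},{"dx":0,"dy":0,"dz":0,"wx":0,"wy":0,"wz":0},{"dx":0,"dy":0,"dz":0,"wx":0,"wy":0,"wz":0},{"dx":0,"dy":0,"dz":0,"wx":0,"wy":0,"wz":0},{"dx":0,"dy":0,"dz":0,"wx":0,"wy":0,"wz":0}]' 0 40
```

```text
t: 9.32
tcp_pos: [0.4369, -0.0078, 0.1143]
tool_rot: [0.423, 0.906, -0.0, -0.002]
force: [-0.5, 0.0, 0.1]
finger_gap: 0.996
gripper_force: 0.0
t: 9.95
tcp_pos: [0.4377, -0.0086, 0.1169]
tool_rot: [0.423, 0.906, 0.0, 0.001]
force: [-0.5, -0.6, 5.9]
finger_gap: 0.359
gripper_force: 39.1
```

```bash
python3 -m inch '[{"dx":0,"dy":0,"dz":-2,"wx":0,"wy":0,"wz":0},{"dx":0,"dy":0,"dz":-2,"wx":0,"wy":0,"wz":0},{"dx":2.0,"dy":1.7,"dz":0,"wx":0,"wy":0,"wz":0},{"dx":3.6,"dy":3.1,"dz":0,"wx":0,"wy":0,"wz":0},{"dx":3.7,"dy":3.1,"dz":0,"wx":0,"wy":0,"wz":0},{"dx":3.6,"dy":3.1,"dz":0,"wx":0,"wy":0,"wz":0},{"dx":2.0,"dy":1.7,"dz":0,"wx":0,"wy":0,"wz":0},{"dx":0,"dy":0,"dz":0,"wx":0,"wy":0,"wz":0},{"dx":0,"dy":0,"dz":2.2,"wx":0,"wy":0,"wz":0}]' && python3 -m inch '[{"dx":0,"dy":0,"dz":1.2,"wx":0,"wy":0,"wz":0},{"dx":0,"dy":0,"dz":0.4,"wx":0,"wy":0,"wz":0},{"dx":0,"dy":0,"dz":0,"wx":0,"wy":0,"wz":0},{"dx":0,"dy":0,"dz":0,"wx":0,"wy":0,"wz":0}]'
```

```text
t: 11.08
tcp_pos: [0.4401, 0.1872, 0.135]
tool_rot: [0.423, 0.906, 0.001, 0.002]
force: [0.0, 1.0, -0.7]
finger_gap: 0.356
gripper_force: 40.1
t: 11.58
tcp_pos: [0.4394, 0.1871, 0.1183]
tool_rot: [0.424, 0.906, 0.0, 0.0]
force: [-0.7, -0.4, -0.6]
finger_gap: 0.358
gripper_force: 40.1
```

```bash
python3 -m inch '[{"dx":0,"dy":0,"dz":0.1,"wx":0,"wy":0,"wz":0},{"dx":0,"dy":0,"dz":0,"wx":0,"wy":0,"wz":0}]' && python3 -m inch '[{"dx":0,"dy":0,"dz":0,"wx":0,"wy":0,"wz":0},{"dx":0,"dy":0,"dz":0,"wx":0,"wy":0,"wz":0},{"dx":0,"dy":0,"dz":0,"wx":0,"wy":0,"wz":0},{"dx":0,"dy":0,"dz":-3,"wx":0,"wy":0,"wz":0},{"dx":0,"dy":0,"dz":-5.6,"wx":0,"wy":0,"wz":0},{"dx":0,"dy":0,"dz":-5.6,"wx":0,"wy":0,"wz":0}]' 1 && python3 -m inch '[{"dx":-5,"dy":2.4,"dz":0,"wx":0,"wy":0,"wz":0},{"dx":-5,"dy":2.4,"dz":0,"wx":0,"wy":0,"wz":0},{"dx":-5,"dy":2.5,"dz":0,"wx":0,"wy":0,"wz":0},{"dx":-5,"dy":2.5,"dz":0,"wx":0,"wy":0,"wz":0},{"dx":0,"dy":0,"dz":0,"wx":0,"wy":0,"wz":0},{"dx":0,"dy":0,"dz":0,"wx":0,"wy":0,"wz":0}]'
python3 - <<'E'
from h import *
im,c=mats("wrist")
s=sense();print(s["tcp_pos"])
a=rect(im,c,.0175,.55,.73,0,.19,2200)
cr=im[0:140]
cv2.imwrite("pics/bo.png",np.hstack([a,cv2.resize(im,(528,396))])[:,:,::-1][:,:800])
E
```

```text
t: 11.82
tcp_pos: [0.4392, 0.1874, 0.1171]
tool_rot: [0.423, 0.906, 0.0, 0.0]
force: [0.0, -0.3, -0.5]
finger_gap: 0.359
gripper_force: 40.1
t: 12.58
tcp_pos: [0.4387, 0.1872, 0.2601]
tool_rot: [0.423, 0.906, -0.0, -0.001]
force: [0.4, 1.3, 0.0]
finger_gap: 1.002
gripper_force: 0.0
t: 13.32
tcp_pos: [0.6416, 0.0967, 0.2581]
tool_rot: [0.424, 0.906, -0.0, -0.001]
force: [-0.3, 0.3, -0.2]
finger_gap: 1.002
gripper_force: 0.0
wrist [177. 275.] ctr [652.3 -71.3] size [43.3 91.3] ang 23.1 area cm2 17.2
wrist [239. 175.] ctr [623.   83.8] size [35.5 85.5] ang 34.1 area cm2 21.9
wrist [276. 173.] ctr [659.2 117.7] size [41.7 88.9] ang 44.8 area cm2 24.8
wrist [ 66. 132.] ctr [440.  -6.] size [ 60.1 123. ] ang 21.7 area cm2 71.3
wrist [165.  14.] ctr [460.1 164.4] size [90.8 36.5] ang 38.9 area cm2 23.0
[0.64113959 0.09717947 0.25829006]
```

View pics/bo.png

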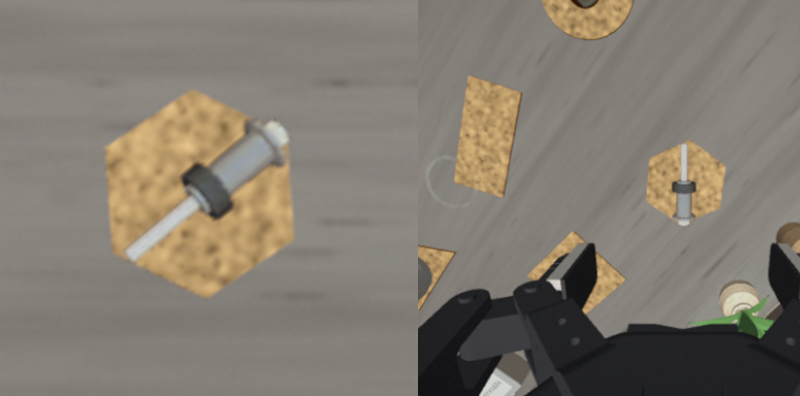

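The bolt lies on the hexagonal mat with its centre at (0.6425,0.0957). Picking it up for the oblong mat, whose centre is (0.439,-0.0065).

```bash
python3 -m inch '[{"dx":-0.2,"dy":0,"dz":4.5,"wx":0,"wy":0,"wz":0},{"dx":0,"dy":0,"dz":5,"wx":0,"wy":0,"wz":0},{"dx":0,"dy":0,"dz":5,"wx":0,"wy":0,"wz":0},{"dx":0,"dy":0,"dz":3.4,"wx":0,"wy":0,"wz":0},{"dx":0,"dy":0,"dz":0,"wx":0,"wy":0,"wz":0}]' 1 && python3 -m inch '[{"dx":0,"dy":0,"dz":0,"wx":0,"wy":0,"wz":0},{"dx":0,"dy":0,"dz":0,"wx":0,"wy":0,"wz":0},{"dx":0,"dy":0,"dz":0,"wx":0,"wy":0,"wz":0},{"dx":0,"dy":0,"dz":0,"wx":0,"wy":0,"wz":0},{"dx":0,"dy":0,"dz":0,"wx":0,"wy":0,"wz":0},{"dx":0,"dy":0,"dz":-4,"wx":0,"wy":0,"wz":0},{"dx":0,"dy":0,"dz":-4,"wx":0,"wy":0,"wz":0}]' 0 40
python3 - <<'E'
from h import *
s=sense();M=R.from_quat(s["tool_rot"]).as_matrix();print(s["tcp_pos"],(M.T@(np.array([.439,-.0065,.1585])-s["tcp_pos"])*100).round(2),M[:,1].round(3),np.degrees(np.arctan2(M[1,1],M[0,1])))
E
```

```text
t: 14.0
tcp_pos: [0.6406, 0.0961, 0.0774]
tool_rot: [0.423, 0.906, -0.002, -0.004]
force: [0.7, -0.1, 0.8]
finger_gap: 0.998
gripper_force: 0.0
t: 14.88
tcp_pos: [0.6433, 0.0951, 0.1599]
tool_rot: [0.424, 0.906, -0.0, -0.001]
force: [-0.2, -0.3, -0.1]
finger_gap: 0.226
gripper_force: 39.8
[0.64326316 0.09512534 0.15991872] [  5.3  -22.19   0.19] [ 0.767  0.641 -0.002] 39.885024046866604
```

```bash
python3 -m inch '[{"dx":1.3,"dy":-5.5,"dz":0,"wx":0,"wy":0,"wz":0},{"dx":1.3,"dy":-5.5,"dz":0,"wx":0,"wy":0,"wz":0},{"dx":1.3,"dy":-5.6,"dz":0,"wx":0,"wy":0,"wz":0},{"dx":1.4,"dy":-5.6,"dz":0,"wx":0,"wy":0,"wz":0},{"dx":0,"dy":0,"dz":0,"wx":0,"wy":0,"wz":9.1},{"dx":0,"dy":0,"dz":0,"wx":0,"wy":0,"wz":9.1},{"dx":0,"dy":0,"dz":0,"wx":0,"wy":0,"wz":0}]' && python3 -m inch '[{"dx":0,"dy":0,"dz":4,"wx":0,"wy":0,"wz":0},{"dx":0,"dy":0,"dz":3,"wx":0,"wy":0,"wz":0},{"dx":0,"dy":0,"dz":0.9,"wx":0,"wy":0,"wz":0},{"dx":0,"dy":0,"dz":0.1,"wx":0,"wy":0,"wz":0},{"dx":0,"dy":0,"dz":0,"wx":0,"wy":0,"wz":0}]'
```

```text
t: 15.75
tcp_pos: [0.4396, -0.0067, 0.16]
tool_rot: [0.561, 0.828, 0.0, 0.0]
force: [-0.0, -0.1, -0.4]
finger_gap: 0.224
gripper_force: 39.8
t: 16.38
tcp_pos: [0.4399, -0.0065, 0.0804]
tool_rot: [0.561, 0.828, 0.0, 0.0]
force: [-0.3, -0.0, -0.5]
finger_gap: 0.225
gripper_force: 41.2
```

```bash
python3 -m inch '[{"dx":0,"dy":0,"dz":0.2,"wx":0,"wy":0,"wz":0},{"dx":0,"dy":0,"dz":0,"wx":0,"wy":0,"wz":0}]' && python3 -m inch '[{"dx":0,"dy":0,"dz":0,"wx":0,"wy":0,"wz":0},{"dx":0,"dy":0,"dz":0,"wx":0,"wy":0,"wz":0},{"dx":0,"dy":0,"dz":0,"wx":0,"wy":0,"wz":0},{"dx":0,"dy":0,"dz":-6,"wx":0,"wy":0,"wz":0},{"dx":0,"dy":0,"dz":-6,"wx":0,"wy":0,"wz":0},{"dx":0,"dy":0,"dz":-6,"wx":0,"wy":0,"wz":0}]' 1 && python3 -m inch '[{"dx":-3.4,"dy":3.3,"dz":0,"wx":0,"wy":0,"wz":0},{"dx":-3.4,"dy":3.3,"dz":0,"wx":0,"wy":0,"wz":0},{"dx":-3.4,"dy":3.3,"dz":0,"wx":0,"wy":0,"wz":0},{"dx":-3.4,"dy":3.3,"dz":0,"wx":0,"wy":0,"wz":0},{"dx":0,"dy":0,"dz":0,"wx":0,"wy":0,"wz":-10},{"dx":0,"dy":0,"dz":0,"wx":0,"wy":0,"wz":-10},{"dx":0,"dy":0,"dz":0,"wx":0,"wy":0,"wz":-10},{"dx":0,"dy":0,"dz":0,"wx":0,"wy":0,"wz":-10},{"dx":0,"dy":0,"dz":0,"wx":0,"wy":0,"wz":0},{"dx":0,"dy":0,"dz":0,"wx":0,"wy":0,"wz":0}]'
python3 - <<'E'
from h import *
im,c=mats("wrist")
s=sense();print(s["tcp_pos"])
a=rect(im,c,.023,.52,.70,-.18,.01,2200)
cv2.imwrite("pics/tp.png",np.hstack([a,cv2.resize(im,(528,396))])[:,:,::-1][:,:800])
E
```

```text
t: 16.62
tcp_pos: [0.4398, -0.0065, 0.0802]
tool_rot: [0.561, 0.828, 0.0, 0.001]
force: [-2.1, 0.3, 21.0]
finger_gap: 0.228
gripper_force: 44.1
t: 17.38
tcp_pos: [0.4392, -0.0065, 0.2591]
tool_rot: [0.561, 0.828, -0.0, -0.001]
force: [0.6, -0.2, -0.1]
finger_gap: 1.001
gripper_force: 0.0
t: 18.62
tcp_pos: [0.6123, -0.084, 0.2575]
tool_rot: [0.246, 0.969, 0.0, -0.0]
force: [-0.4, 0.7, -0.4]
finger_gap: 1.003
gripper_force: 0.0
wrist [258. 178.] ctr [615.3 -84.3] size [89.1 88.9] ang 82.6 area cm2 77.0
wrist [409. 125.] ctr [643.5  96.1] size [98.8 85.8] ang 63.9 area cm2 63.3
wrist [ 89. 100.] ctr [ 453.3 -199.1] size [ 97.6 112.3] ang 59.9 area cm2 19.6
wrist [228.  22.] ctr [447.1 -27. ] size [59.4 81.5] ang 21.5 area cm2 26.3
[ 0.61234866 -0.08406233  0.25764017]
```

View pics/tp.png

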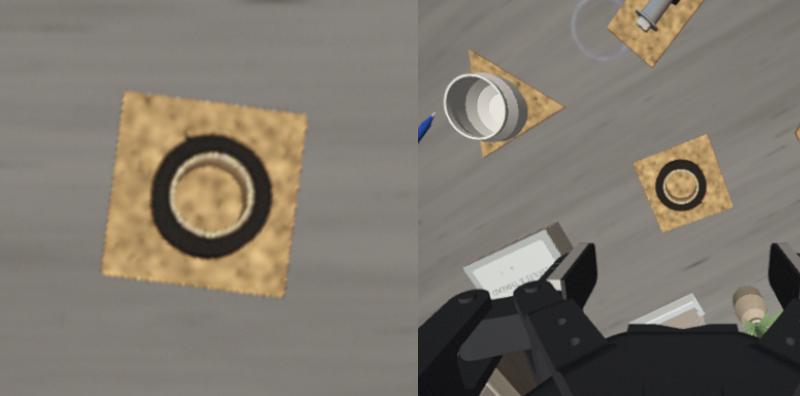

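Tape at (0.611,-0.086). Gripping it at TCP z = 0.074, because the pads stand about 6 mm back at this opening.

```bash
python3 -m inch '[{"dx":0,"dy":-0.2,"dz":5,"wx":0,"wy":0,"wz":0},{"dx":0,"dy":0,"dz":5,"wx":0,"wy":0,"wz":0},{"dx":0,"dy":0,"dz":5,"wx":0,"wy":0,"wz":0},{"dx":0,"dy":0,"dz":3.4,"wx":0,"wy":0,"wz":0},{"dx":0,"dy":0,"dz":0,"wx":0,"wy":0,"wz":0}]' 1 && python3 -m inch '[{"dx":0,"dy":0,"dz":0,"wx":0,"wy":0,"wz":0},{"dx":0,"dy":0,"dz":0,"wx":0,"wy":0,"wz":0},{"dx":0,"dy":0,"dz":0,"wx":0,"wy":0,"wz":0},{"dx":0,"dy":0,"dz":0,"wx":0,"wy":0,"wz":0}]' 0 40; python3 -c "
from station import sense;print(sense()['tcp_pos'])"; python3 -m inch '[{"dx":0,"dy":0,"dz":-3,"wx":0,"wy":0,"wz":0},{"dx":0,"dy":0,"dz":-3,"wx":0,"wy":0,"wz":0},{"dx":0,"dy":0,"dz":0,"wx":0,"wy":0,"wz":0}]'
python3 - <<'E'
from h import *
s=sense();M=R.from_quat(s["tool_rot"]).as_matrix();print(s["tcp_pos"],(M.T@(np.array([.643,.0967,.074])-s["tcp_pos"])*100).round(2))
E
```

```text
t: 19.3
tcp_pos: [0.6097, -0.0853, 0.0711]
tool_rot: [0.245, 0.97, 0.0, -0.003]
force: [-0.1, 1.2, -0.3]
finger_gap: 1.001
gripper_force: 0.0
t: 19.8
tcp_pos: [0.6129, -0.0863, 0.0763]
tool_rot: [0.245, 0.97, -0.0, 0.002]
force: [0.1, -0.5, 7.5]
finger_gap: 0.634
gripper_force: 42.8
[ 0.61291325 -0.08628623  0.07629537]
t: 20.18
tcp_pos: [0.6132, -0.0863, 0.1369]
tool_rot: [0.245, 0.97, -0.0, 0.003]
force: [0.0, -0.6, -1.4]
finger_gap: 0.636
gripper_force: 42.6
[ 0.61317001 -0.08632798  0.13692254] [ 6.09 17.52  6.27]
```

```bash
python3 -m inch '[{"dx":1.5,"dy":4.4,"dz":0,"wx":0,"wy":0,"wz":0},{"dx":1.5,"dy":4.4,"dz":0,"wx":0,"wy":0,"wz":0},{"dx":1.5,"dy":4.4,"dz":0,"wx":0,"wy":0,"wz":0},{"dx":1.6,"dy":4.3,"dz":0,"wx":0,"wy":0,"wz":0},{"dx":0,"dy":0,"dz":0,"wx":0,"wy":0,"wz":0},{"dx":0,"dy":0,"dz":3.5,"wx":0,"wy":0,"wz":0},{"dx":0,"dy":0,"dz":2.0,"wx":0,"wy":0,"wz":0},{"dx":0,"dy":0,"dz":0.4,"wx":0,"wy":0,"wz":0},{"dx":0,"dy":0,"dz":0,"wx":0,"wy":0,"wz":0},{"dx":0,"dy":0,"dz":0,"wx":0,"wy":0,"wz":0}]'
```

```text
t: 21.42
tcp_pos: [0.6398, 0.0962, 0.0752]
tool_rot: [0.245, 0.969, -0.0, -0.001]
force: [-3.4, -0.1, 5.6]
finger_gap: 0.635
gripper_force: 45.3
```

```bash
python3 -m inch '[{"dx":0,"dy":0,"dz":0,"wx":0,"wy":0,"wz":0},{"dx":0,"dy":0,"dz":0,"wx":0,"wy":0,"wz":0},{"dx":0,"dy":0,"dz":0,"wx":0,"wy":0,"wz":0},{"dx":0,"dy":0,"dz":-6,"wx":0,"wy":0,"wz":0},{"dx":0,"dy":0,"dz":-6,"wx":0,"wy":0,"wz":0},{"dx":0,"dy":0,"dz":-6,"wx":0,"wy":0,"wz":0}]' 1 && python3 -m inch '[{"dx":0.3,"dy":-5.9,"dz":0,"wx":0,"wy":0,"wz":0},{"dx":0.3,"dy":-5.9,"dz":0,"wx":0,"wy":0,"wz":0},{"dx":0.3,"dy":-5.9,"dz":0,"wx":0,"wy":0,"wz":0},{"dx":0.3,"dy":-5.9,"dz":0,"wx":0,"wy":0,"wz":0},{"dx":0.4,"dy":-6,"dz":0,"wx":0,"wy":0,"wz":0},{"dx":0.4,"dy":-6,"dz":0,"wx":0,"wy":0,"wz":0},{"dx":0,"dy":0,"dz":0,"wx":0,"wy":0,"wz":0},{"dx":0,"dy":0,"dz":0,"wx":0,"wy":0,"wz":0}]'
python3 - <<'E'
from h import *
im,c=mats("wrist")
s=sense();print(s["tcp_pos"])
a=rect(im,c,.054,.36,.54,-.3,-.12,2200)
cv2.imwrite("pics/cp.png",np.hstack([a,cv2.resize(im,(528,396))])[:,:,::-1][:,:800])
E
```

```text
t: 22.18
tcp_pos: [0.6407, 0.0971, 0.2562]
tool_rot: [0.245, 0.97, -0.0, -0.0]
force: [0.8, 0.2, -0.3]
finger_gap: 0.998
gripper_force: 0.0
t: 23.18
tcp_pos: [0.4544, -0.2068, 0.2549]
tool_rot: [0.245, 0.97, 0.0, 0.0]
force: [1.5, -0.2, -1.1]
finger_gap: 1.004
gripper_force: 0.0
wrist [405. 235.] ctr [614.4 -85.4] size [89.3 90.9] ang 82.8 area cm2 66.8
wrist [254. 155.] ctr [ 438.4 -203.5] size [112.   42.1] ang 30.0 area cm2 15.2
wrist [410.  77.] ctr [438.  -9.] size [ 59.8 123. ] ang 21.5 area cm2 71.7
[ 0.45469803 -0.20613334  0.25487003]Traceback (most recent call last):
  File "<stdin>", line 5, in <module>
    return _nx.concatenate(arrs, 1, dtype=dtype, casting=casting)
           ~~~~~~~~~~~~~~~^^^^^^^^^^^^^^^^^^^^^^^^^^^^^^^^^^^^^^^
ValueError: all the input array dimensions except for the concatenation axis must match exactly, but along dimension 0, the array at index 0 has size 397 and the array at index 1 has size 396
```

```bash
python3 - <<'E'
from h import *
im=eyes.snapshot("wrist");c=cam("wrist")
s=sense();print(s["tcp_pos"])
a=rect(im,c,.054,.36,.54,-.3,-.12,2200);b=rect(im,c,.004,.36,.54,-.3,-.12,2200)
cv2.imwrite("pics/cp.png",np.hstack([a,b])[:,:,::-1]);print(a.shape)
E
```

```text
[ 0.45490635 -0.20573712  0.25486396]
(397, 396, 3)
```

View pics/cp.png

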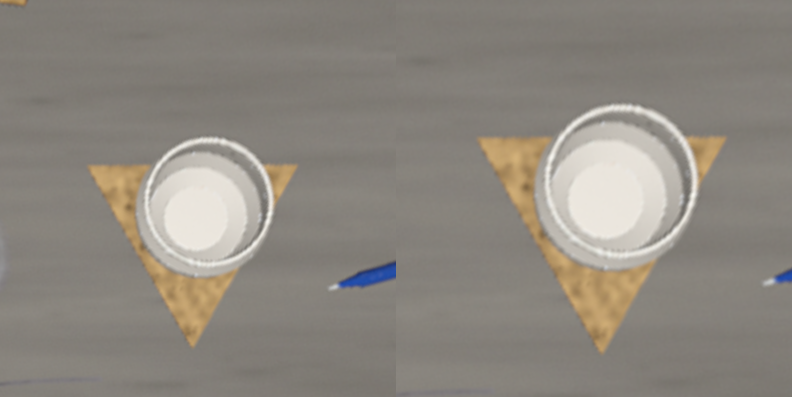

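Cup rim centre at (0.448,-0.215), and the triangle's centre refined to (0.445,-0.213).

```bash
python3 -m inch '[{"dx":0.2,"dy":-1.2,"dz":3,"wx":0,"wy":0,"wz":0},{"dx":0,"dy":0,"dz":5,"wx":0,"wy":0,"wz":0},{"dx":0,"dy":0,"dz":3,"wx":0,"wy":0,"wz":0},{"dx":0,"dy":0,"dz":2.5,"wx":0,"wy":0,"wz":0},{"dx":0,"dy":0,"dz":2.5,"wx":0,"wy":0,"wz":0},{"dx":0,"dy":0,"dz":1.2,"wx":0,"wy":0,"wz":0},{"dx":0,"dy":0,"dz":0,"wx":0,"wy":0,"wz":0}]' 1 && python3 -m inch '[{"dx":0,"dy":0,"dz":0,"wx":0,"wy":0,"wz":0},{"dx":0,"dy":0,"dz":0,"wx":0,"wy":0,"wz":0},{"dx":0,"dy":0,"dz":0,"wx":0,"wy":0,"wz":0},{"dx":0,"dy":0,"dz":0,"wx":0,"wy":0,"wz":0}]' 0 35 && python3 -m inch '[{"dx":0,"dy":0,"dz":-3,"wx":0,"wy":0,"wz":0},{"dx":0,"dy":0,"dz":-4,"wx":0,"wy":0,"wz":0},{"dx":0,"dy":0,"dz":0,"wx":0,"wy":0,"wz":0}]'
python3 - <<'E'
from h import *
s=sense();M=R.from_quat(s["tool_rot"]).as_matrix();print(s["tcp_pos"],(M.T@(np.array([.6145,-.0845,.083])-s["tcp_pos"])*100).round(2))
E
```

```text
t: 24.15
tcp_pos: [0.4472, -0.2154, 0.0824]
tool_rot: [0.244, 0.97, 0.0, -0.001]
force: [-0.2, 0.7, 0.6]
finger_gap: 1.003
gripper_force: 0.0
t: 24.65
tcp_pos: [0.4475, -0.2165, 0.084]
tool_rot: [0.245, 0.97, -0.0, 0.001]
force: [0.2, 2.4, 6.1]
finger_gap: 0.75
gripper_force: 39.1
t: 25.02
tcp_pos: [0.4482, -0.2175, 0.1556]
tool_rot: [0.245, 0.97, -0.001, 0.003]
force: [-0.2, -1.2, -0.8]
finger_gap: 0.752
gripper_force: 39.2
[ 0.44819013 -0.2175309   0.15558866] [-8.29 19.61  7.29]
```

```bash
python3 -m inch '[{"dx":-2.1,"dy":4.9,"dz":0,"wx":0,"wy":0,"wz":0},{"dx":-2.1,"dy":4.9,"dz":0,"wx":0,"wy":0,"wz":0},{"dx":-2.1,"dy":4.9,"dz":0,"wx":0,"wy":0,"wz":0},{"dx":-2,"dy":4.9,"dz":0,"wx":0,"wy":0,"wz":0},{"dx":0,"dy":0,"dz":0,"wx":0,"wy":0,"wz":0},{"dx":0,"dy":0,"dz":3.5,"wx":0,"wy":0,"wz":0},{"dx":0,"dy":0,"dz":2.6,"wx":0,"wy":0,"wz":0},{"dx":0,"dy":0,"dz":0.7,"wx":0,"wy":0,"wz":0},{"dx":0,"dy":0,"dz":0,"wx":0,"wy":0,"wz":0},{"dx":0,"dy":0,"dz":0,"wx":0,"wy":0,"wz":0}]'
```

```text
t: 26.28
tcp_pos: [0.6126, -0.0838, 0.0851]
tool_rot: [0.245, 0.97, -0.0, 0.0]
force: [0.0, 0.0, -0.1]
finger_gap: 0.752
gripper_force: 39.2
```

```bash
python3 -m inch '[{"dx":-0.15,"dy":0,"dz":0,"wx":0,"wy":0,"wz":0},{"dx":0,"dy":0,"dz":0.1,"wx":0,"wy":0,"wz":0},{"dx":0,"dy":0,"dz":0,"wx":0,"wy":0,"wz":0}]' && python3 -m inch '[{"dx":0,"dy":0,"dz":0,"wx":0,"wy":0,"wz":0},{"dx":0,"dy":0,"dz":0,"wx":0,"wy":0,"wz":0},{"dx":0,"dy":0,"dz":0,"wx":0,"wy":0,"wz":0},{"dx":0,"dy":0,"dz":-4,"wx":0,"wy":0,"wz":0},{"dx":0,"dy":0,"dz":-6,"wx":0,"wy":0,"wz":0},{"dx":0,"dy":0,"dz":-6,"wx":0,"wy":0,"wz":0}]' 1 && python3 -m inch '[{"dx":1.6,"dy":4.3,"dz":0,"wx":0,"wy":0,"wz":0},{"dx":1.6,"dy":4.3,"dz":0,"wx":0,"wy":0,"wz":0},{"dx":1.6,"dy":4.3,"dz":0,"wx":0,"wy":0,"wz":0},{"dx":1.6,"dy":4.2,"dz":0,"wx":0,"wy":0,"wz":0},{"dx":0,"dy":0,"dz":0,"wx":0,"wy":0,"wz":0},{"dx":0,"dy":0,"dz":0,"wx":0,"wy":0,"wz":0}]'
python3 - <<'E'
from h import *
im,c=mats("wrist")
s=sense();print(s["tcp_pos"])
a=rect(im,c,.023,.55,.73,0,.19,2200)
cv2.imwrite("pics/t2.png",np.hstack([a,cv2.resize(im,(528,a.shape[0]))])[:,:,::-1][:,:800])
E
```

```text
t: 26.65
tcp_pos: [0.6146, -0.0842, 0.0842]
tool_rot: [0.244, 0.97, -0.0, 0.0]
force: [0.4, -0.7, 0.8]
finger_gap: 0.753
gripper_force: 39.3
t: 27.4
tcp_pos: [0.6139, -0.0838, 0.2451]
tool_rot: [0.245, 0.97, 0.0, -0.001]
force: [0.6, 0.2, 0.5]
finger_gap: 0.994
gripper_force: 0.0
t: 28.15
tcp_pos: [0.6388, 0.0968, 0.2437]
tool_rot: [0.244, 0.97, -0.0, -0.0]
force: [0.7, -1.5, -1.3]
finger_gap: 1.002
gripper_force: 0.0
wrist [116. 215.] ctr [608.3 -81.7] size [89.5 74.5] ang 82.8 area cm2 26.0
wrist [259. 181.] ctr [643.9  97.5] size [85.8 97.3] ang 34.1 area cm2 62.2
wrist [79. 59.] ctr [439.8  -6.1] size [ 60.1 122.8] ang 21.4 area cm2 70.9
[0.63882214 0.0961649  0.24374836]
```

View pics/t2.png

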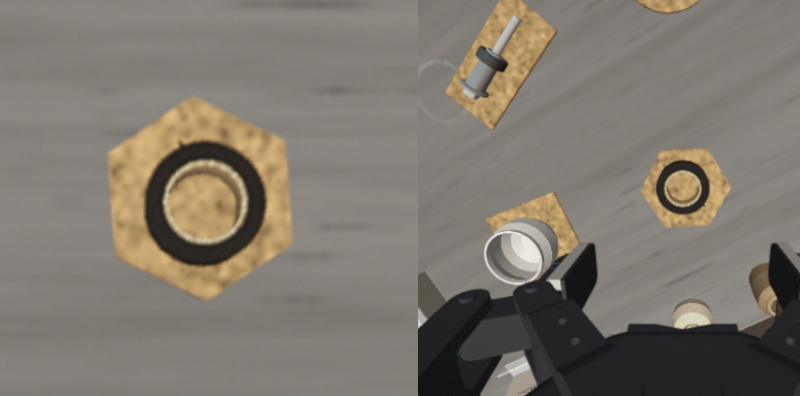

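The tape lies flat on the hexagonal mat at (0.638,0.096). The bolt is along the oblong mat and the cup is upright on the square mat. Next is the tape to the triangular mat.

```bash
python3 -m inch '[{"dx":0.1,"dy":0,"dz":4.5,"wx":0,"wy":0,"wz":0},{"dx":0,"dy":0,"dz":5,"wx":0,"wy":0,"wz":0},{"dx":0,"dy":0,"dz":5,"wx":0,"wy":0,"wz":0},{"dx":0,"dy":0,"dz":2.3,"wx":0,"wy":0,"wz":0},{"dx":0,"dy":0,"dz":0,"wx":0,"wy":0,"wz":0}]' 1 && python3 -m inch '[{"dx":0,"dy":0,"dz":0,"wx":0,"wy":0,"wz":0},{"dx":0,"dy":0,"dz":0,"wx":0,"wy":0,"wz":0},{"dx":0,"dy":0,"dz":0,"wx":0,"wy":0,"wz":0},{"dx":0,"dy":0,"dz":0,"wx":0,"wy":0,"wz":0}]' 0 40 && python3 -m inch '[{"dx":0,"dy":0,"dz":-5,"wx":0,"wy":0,"wz":0},{"dx":0,"dy":0,"dz":-5,"wx":0,"wy":0,"wz":0},{"dx":0,"dy":0,"dz":-4,"wx":0,"wy":0,"wz":0},{"dx":0,"dy":0,"dz":0,"wx":0,"wy":0,"wz":0}]'
python3 - <<'E'
from h import *
s=sense();M=R.from_quat(s["tool_rot"]).as_matrix();print(s["tcp_pos"],(M.T@(np.array([.445,-.213,.075])-s["tcp_pos"])*100).round(2))
E
```

```text
t: 28.82
tcp_pos: [0.6368, 0.0958, 0.0737]
tool_rot: [0.246, 0.969, -0.001, -0.002]
force: [0.3, 0.2, -0.2]
finger_gap: 1.001
gripper_force: 0.0
t: 29.32
tcp_pos: [0.6395, 0.0971, 0.0781]
tool_rot: [0.244, 0.97, 0.0, 0.002]
force: [0.6, -1.7, 6.5]
finger_gap: 0.638
gripper_force: 42.8
t: 29.82
tcp_pos: [0.6402, 0.0977, 0.2205]
tool_rot: [0.244, 0.97, 0.001, 0.004]
force: [-0.8, -0.1, -1.4]
finger_gap: 0.63
gripper_force: 42.8
[0.64015698 0.09766967 0.22049819] [  2.58 -36.67  14.37]
```

```bash
python3 -m inch '[{"dx":0.4,"dy":-5.2,"dz":0,"wx":0,"wy":0,"wz":0},{"dx":0.4,"dy":-5.2,"dz":0,"wx":0,"wy":0,"wz":0},{"dx":0.4,"dy":-5.2,"dz":0,"wx":0,"wy":0,"wz":0},{"dx":0.4,"dy":-5.2,"dz":0,"wx":0,"wy":0,"wz":0},{"dx":0.3,"dy":-5.3,"dz":0,"wx":0,"wy":0,"wz":0},{"dx":0.3,"dy":-5.3,"dz":0,"wx":0,"wy":0,"wz":0},{"dx":0.4,"dy":-5.3,"dz":0,"wx":0,"wy":0,"wz":0},{"dx":0,"dy":0,"dz":0,"wx":0,"wy":0,"wz":0},{"dx":0,"dy":0,"dz":0,"wx":0,"wy":0,"wz":0}]' && python3 - <<'E'
from h import *
s=sense();M=R.from_quat(s["tool_rot"]).as_matrix();print((M.T@(np.array([.445,-.213,.077])-s["tcp_pos"])*100).round(2))
E
```

```text
t: 30.95
tcp_pos: [0.4408, -0.2128, 0.2153]
tool_rot: [0.245, 0.97, 0.001, -0.001]
force: [-1.3, -0.1, -0.4]
finger_gap: 0.632
gripper_force: 42.8
[-0.41  0.17 13.82]
```

```bash
python3 -m inch '[{"dx":-0.3,"dy":0.1,"dz":5,"wx":0,"wy":0,"wz":0},{"dx":0,"dy":0,"dz":5,"wx":0,"wy":0,"wz":0},{"dx":0,"dy":0,"dz":2.8,"wx":0,"wy":0,"wz":0},{"dx":0,"dy":0,"dz":0.8,"wx":0,"wy":0,"wz":0},{"dx":0,"dy":0,"dz":0,"wx":0,"wy":0,"wz":0},{"dx":0,"dy":0,"dz":0,"wx":0,"wy":0,"wz":0}]'
```

```text
t: 31.7
tcp_pos: [0.4451, -0.2137, 0.0808]
tool_rot: [0.244, 0.97, -0.0, 0.001]
force: [0.2, -1.2, -0.3]
finger_gap: 0.636
gripper_force: 42.8
```

Not in contact yet. I'll lower the last 3 mm, release, rise, and move back for an overview.

```bash
python3 -m inch '[{"dx":0,"dy":0,"dz":0.3,"wx":0,"wy":0,"wz":0},{"dx":0,"dy":0,"dz":0,"wx":0,"wy":0,"wz":0}]' && python3 -m inch '[{"dx":0,"dy":0,"dz":0,"wx":0,"wy":0,"wz":0},{"dx":0,"dy":0,"dz":0,"wx":0,"wy":0,"wz":0},{"dx":0,"dy":0,"dz":0,"wx":0,"wy":0,"wz":0},{"dx":0,"dy":0,"dz":-6,"wx":0,"wy":0,"wz":0},{"dx":0,"dy":0,"dz":-6,"wx":0,"wy":0,"wz":0},{"dx":0,"dy":0,"dz":-6,"wx":0,"wy":0,"wz":0},{"dx":0,"dy":0,"dz":-6,"wx":0,"wy":0,"wz":0},{"dx":0,"dy":0,"dz":-6,"wx":0,"wy":0,"wz":0}]' 1 && python3 -m inch '[{"dx":-0.9,"dy":5.3,"dz":0,"wx":0,"wy":0,"wz":-9.5},{"dx":0,"dy":5.3,"dz":0,"wx":0,"wy":0,"wz":-9.5},{"dx":0,"dy":5.3,"dz":0,"wx":0,"wy":0,"wz":-9.5},{"dx":-3.5,"dy":4,"dz":0,"wx":0,"wy":0,"wz":0},{"dx":-3.5,"dy":4,"dz":0,"wx":0,"wy":0,"wz":0},{"dx":-3.5,"dy":0,"dz":0,"wx":0,"wy":0,"wz":0},{"dx":0,"dy":0,"dz":0,"wx":0,"wy":0,"wz":0},{"dx":0,"dy":0,"dz":0,"wx":0,"wy":0,"wz":0}]'
python3 - <<'E'
from h import *
im,c=mats("wrist"); np.save("w3.npy",im); np.savez("c3.npz",*c)
cv2.imwrite("pics/w3.png",cv2.resize(im[:,:,::-1],(800,600),interpolation=cv2.INTER_CUBIC))
E
```

```text
t: 31.95
tcp_pos: [0.445, -0.2142, 0.0781]
tool_rot: [0.245, 0.97, -0.0, 0.001]
force: [0.2, 1.6, 4.4]
finger_gap: 0.636
gripper_force: 43.4
t: 32.95
tcp_pos: [0.4438, -0.2135, 0.3788]
tool_rot: [0.245, 0.97, 0.0, -0.0]
force: [0.9, -0.1, -0.2]
finger_gap: 0.998
gripper_force: 0.0
t: 33.95
tcp_pos: [0.6069, 0.0113, 0.3761]
tool_rot: [-0.002, 1.0, 0.0, -0.001]
force: [-0.2, 1.1, -0.3]
finger_gap: 0.999
gripper_force: 0.0
wrist [309. 185.] ctr [643.5  96.5] size [95.5 85.2] ang 4.3 area cm2 61.8
wrist [202. 163.] ctr [615.5 -84. ] size [89.8 88.9] ang 82.8 area cm2 28.8
wrist [377.  48.] ctr [441.4 184.7] size [94.5 91.8] ang 30.5 area cm2 60.5
wrist [244.  47.] ctr [439.3  -7.4] size [ 59.5 123.3] ang 21.7 area cm2 70.4
wrist [106.  54.] ctr [ 429.7 -213.2] size [ 97.2 110.2] ang 0.7 area cm2 25.2
```

View pics/w3.png

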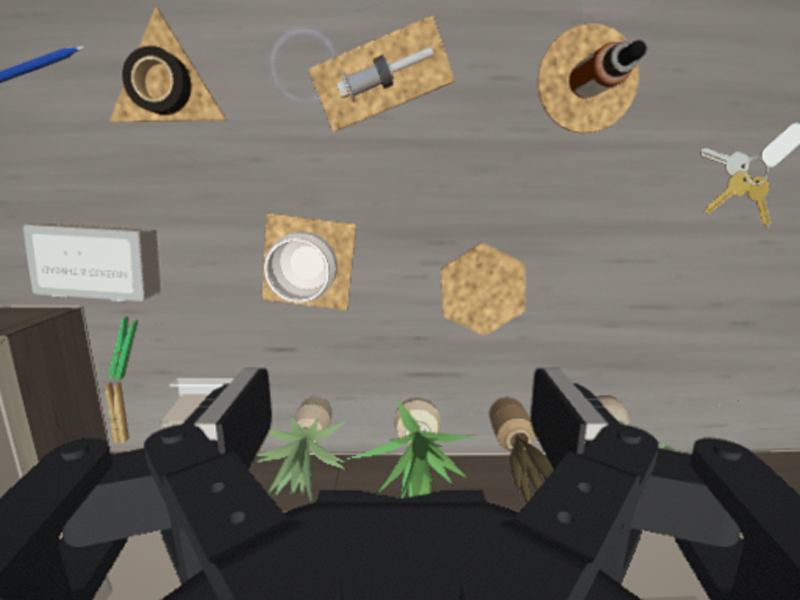

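Everything is on its own mat. In pixels, the tape is at (156,81), the bolt runs (340,89)–(435,51), the bottle's bulb is at (637,49) and the cup's rim centre at (300,268). A quick check of the positions:

```bash
python3 - <<'E'
from h import *
f=np.load("c3.npz"); c=[f[k] for k in f.files]
b=lambda p,z: back(np.float64(p)/1.5625,z,c).round(4)
e=b([[435,51],[339,89]],.0175);d=e[0]-e[1]
print("bolt",e.mean(0),np.linalg.norm(d),np.degrees(np.arctan2(d[1],d[0]))-90)
t=b([[157,8],[226,122],[109,122]],.004);print("tri",t.mean(0),"tape",b([[156,81]],.022))
print("cup",b([[300,268]],.054),"bottle",b([[637,49]],.104), "foot visible left edge",b([[570,88]],.006))
E
```

```text
bolt [ 0.43885 -0.0018 ] 0.09184405261093394 20.190969368193265
tri [ 0.4469 -0.2121] tape [[ 0.4473 -0.2096]]
cup [[ 0.6125 -0.0801]] bottle [[0.4432 0.18  ]] foot visible left edge [[0.4498 0.1689]]
```

All four sit within about 5 mm of their mat centres, inside my reading error. The cup and bottle are upright and the bystanders haven't moved. Handing in.

```bash
python3 -c "
from station import workorder;print(workorder.sign_off())"
```

```text
the job is handed in; nothing more can be done
None
```

The job is handed in at about 34 s of the 133 s allowed: bottle, cup, tape and bolt are each on their own mat, about 5 mm or less from its centre in the last picture, with the bolt along its mat and the tin, keys and pen left alone; no verdict came back.

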